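Stage a charm and hold the sprung case lid open

TASK

Pick the teal oval charm out of the grey charm bin and lay it gently, flat, on the cork ledge of the wooden charm case, leaving the other charms in the bin and the other things on the table where they are. Then lift the case's lid to 60 degrees open (measured from shut) and hold it there so that a colleague can fit the charm inside. The lid falls shut by itself, so finish while still holding it open, with the charm lying free on the ledge.

Things in the scene. Friction and masses are not known exactly. Their poses are not given: they have to be found in the camera images.
- teal_charm: the target: flat oval teal charm with a small gold ring on top, 26 (its x) x 34 (its y) x 11 mm, 11 to 20 g; origin at the centre of its underside, z up. It lies flat in the bin, at least 25 mm free on either side of its short (x) width.
- bin: grey open bin, 136 (x) x 250 (y) x 25 mm high, walls and floor 4 mm thick, fixed; origin at the centre of its underside. Six charms lie flat in it in two rows of three: the teal oval, a red heart, a blue heart, a tan rounded rectangle, a white disc and a dark brown oblong. The bin and the case may change sides.
- case: wooden charm case, fixed: base board 120 (x) x 220 (y) x 10 mm with a cork ledge on its +y part and a box with a hinged wooden lid on its -y part (140 mm wide in y, 50 mm high without the lid, from y = -110 to +30 mm). Origin at the centre of the underside; x points from the front, where the tab is, to the hinge.
- ledge (a point): centre of the top of the cork ledge, 108 (case x) x 72 (case y) mm, level, 12 mm above the table; the box wall rises 38 mm above it, 39 mm to its -y side.
- lid (a joint): lid angle in rad: 0 shut (level), grows as the front edge rises, stop at 1.75; 60 degrees is 1.047. Lid 124 x 144 x 8 mm, 150 g; its weight and a spring close it from every angle (about 1 N at the tab).
- lid_hinge (a point): a point on the hinge axis, in the middle of the lid's width, 54 mm above the table; the axis runs along case y.
- tab (a point): centre of the brass tab's round end: a lying cylinder, 18 mm diameter, 20 mm long along case y, carried 30 mm in front of the lid's front edge by a 10 mm wide stem; 152 mm from the hinge axis, in the plane of the lid's middle. Pinched on its two flat ends (along case y) it can turn between the fingers as the lid rises.
- red_heart: red heart charm, 29 x 32 x 11 mm, origin under its centre; stays in the bin
- blue_heart: blue heart charm, 29 x 32 x 11 mm, origin under its centre; stays in the bin
- tan_block: tan rounded rectangular charm, 26 x 34 x 11 mm, origin under its centre; stays in the bin
- white_disc: white round charm, 30 mm across, 11 mm high, origin under its centre; stays in the bin
- brown_charm: dark brown oblong charm, 22 x 36 x 11 mm, origin under its centre; stays in the bin
- round_tin: pale round tin, 62 mm across, 23 mm high, origin under its centre; a bystander
- wax_block: yellow wax block, 30 x 46 x 18 mm, origin under its centre; a bystander
- pen: white and red marker pen, 17 x 135 x 16 mm, lying along its y; origin under its centre; a bystander
- green_spool: wooden spool with green ribbon cord, 52 x 58 x 30 mm, origin under its centre; a bystander
- card_spinner: tall fixed rotary stand with hanging goods at the right of the table, about 0.2 m across and 0.27 m high, origin under its centre; keep the arm clear of it, also on the way in from the start pose
Not all that is in view belongs to the job. What is shaped like the tan_block but green is not meant.

How it is judged:
By the outcome, as a careful person would: the job done as asked, in the order asked, and still so for the second after the job is handed in, while the arm keeps its last pose, push and grip.
It also fails if it takes over 64 s, if anything falls off the work surface, if the arm or the gripper's body presses on something with over 40 N, if the wrist force passes 120 N, or if a joint passes its speed limit or range.

ROBOT

A 7-joint arm with a two-finger parallel gripper is mounted at the origin on a cart in front of the work surface, level with it; the furniture and walls round the work are solid. World frame = base frame: x ahead of the robot, y to its left, z up, the work surface at z = 0. Lengths are in m, angles in degrees, forces in N, time in s.
With the tool pointing down it reaches from about 0.425 to 0.875 m from the base axis. Payload 4.7 kg.
Tool frame: the origin (TCP) lies between the finger pads; the fingertips stand 25 mm ahead of it and the grasp point (between the pads) lies 6 mm ahead of it (env.tip_reach is the distance from the TCP to the fingertips, in m); z points along the fingers, y is the direction in which the jaws open and shut (so a half turn about z gives the same grasp; the last joint's range is limited). The gripper opens to 87 mm and grips with 3 to 60 N. Pads are 19 mm wide; open, the fingers measure 117 mm over their backs; the gripper's body (75 mm by 190 mm) begins 51 mm behind the grasp point.
Start: joints at [-67.661, 18.392, -4.016, 83.108, 1.295, 78.541, -3.26], TCP at [0.239, 0.605, 0.248] pointing down, gripper open.
Joint ranges: [-163.93, 163.93], [-17.29, 119.83], [-79.2, 71.16], [3.27, 140.29], [-89.18, 269.18], [5.43, 117.66], [-154.24, 154.24]. Speed limits (degrees/s): [147.25, 147.25, 180, 180, 180, 180, 180].

INTERFACE

Orientations are given as [roll, pitch, yaw] about the fixed x, y, z axes, in that order (R = Rz(yaw) Ry(pitch) Rx(roll)).
In Python, from cell import env, viewer, job gives the robot as it stands.
- The arm moves only by the tool move_arm, never from a script. Its argument "steps" is a list of rows, each a list of 7 numbers: the finger opening in cm, from 0 to 8.7, then the shift along the tool's x, y, z in cm, then the turn, a rotation vector about the tool's x, y, z in rad. In form: [[fingers, tx, ty, tz, wx, wy, wz], ...]. A call has 1 to 5 rows; each row shifts and turns the commanded pose from where the row before left it, along the tool's axes as they then stand; what a row does not reach is not made up. A row lasts 1/12 s, in which the tool goes at most 41.7 mm and 7.16 degrees, less where a joint would pass 70% of its speed; a pose out of reach is approached as far as the arm can. A call is refused whole if a number of a shift passes 4.17 or a number of a turn 0.125, either way. A call with a gripper value outside its range is refused whole. The fingers move at their own pace and stop on an object; "force" is the grip in N (left out, the last holds). Time passes only in rows, so rows that do not move let the fingers close. It gives the time, the measured TCP pose, the force and the opening at its end, in the units of the state.
- env.get_obs(): the state, without advancing time (a new reading comes with each control period).
- viewer.read_camera(name): name is "scene" or "top" or "wrist"; returns a dict with "img" (400x640x3 uint8, red, green, blue), "vfov" (degrees; the focal length in pixels is half the picture's height over the tangent of half this angle, whatever the lens; pixels are square), "cx", "cy" (the principal point, pixels), "extrinsics" (4x4, takes a point from world to camera coordinates); the wrist camera has in their place "mount" (4x4, takes a point from camera to tool coordinates, whose origin is the TCP and whose axes are the flange's). Camera axes: x right, y down, z forward; pixel columns grow to the right and rows downward; lengths in m; the calibration is good to about 2 mm. A picture is of the moment at which its call begins: read the wrist's pose just before it. There is no depth.
- job.sign_off(): hands the job in, once; it reports no verdict.
The state is a dict: "time_s": time; "qpos": joint angles; "joint_velocities": joint speeds; "effort": joint torques, N m; "tool_pos": TCP position; "tool_rot": TCP orientation; "force": force on the tool from outside, world axes, zero at the start; "wrist_torque": the same for the moment, N m; "grip_width": finger opening in m.
Only numpy, scipy, OpenCV 4.12 (cv2) and the standard library are available. Lean on these libraries where they do the work, as an engineer would, in place of code of your own. Each camera call takes 0.05 s, during which the arm holds its last target.

## Working session

There is one attempt and no reset: what is moved stays moved. The work goes in short steps, Python scripts to look and compute and a tool call to move; the robot and the scene stay as the last step left them, time stands still between calls to the robot, and variables do not carry over. Pictures are saved under pics/ and viewed, and the job is handed in when it is done.

Besides the shell and the picture viewer there is one more tool, called as name(argument=value, ...), one argument or row to a line, values as JSON. move_arm: Moves the arm, as the interface text tells. Its arguments: {"type":"object","properties":{"steps":{"type":"array"},"force":{"type":"number"}},"required":["steps"]}

```bash
ls; mkdir -p pics; python3 - <<'E'
from cell import env, viewer, job
import cv2, numpy as np
o=env.get_obs(); print(o, env.tip_reach)
for n in ["scene","top","wrist"]:
    c=viewer.read_camera(n); cv2.imwrite(f"pics/{n}0.png",c["img"][:,:,::-1])
    print(n,{k:np.round(v,4).tolist() if not isinstance(v,str) else v for k,v in c.items() if k!="img"})
E
```

```text
pics
{'time_s': 0.0, 'qpos': array([-67.66041078,  18.43924779,  -4.01456733,  83.17521283,
         1.29654303,  78.54362923,  -3.26128775]), 'joint_velocities': array([-0.01727983, -0.10478752, -0.01977389, -0.10751633,  0.05536571,
       -0.02659263, -0.05948769]), 'effort': array([-3.28357073e-04, -4.91296971e+01, -4.04204344e-01, -3.12537789e+01,
       -6.39297324e-02,  4.38735075e-02,  1.73681069e-04]), 'tool_pos': array([0.23843199, 0.60412525, 0.24645653]), 'tool_rot': array([-1.79887241e+02,  7.75521877e-03,  1.58468280e+02]), 'force': array([ 0.42426897, -1.25747883,  0.60405759]), 'wrist_torque': array([-0.04220029, -0.08850527, -0.00140745]), 'grip_width': 0.08714396981857062} 0.025
scene {'vfov': 42.578, 'cx': 323.4739, 'cy': 200.7233, 'extrinsics': [[0.4986, -0.8666, -0.0203, -0.2664], [-0.5344, -0.2889, -0.7943, 0.3642], [0.6825, 0.4069, -0.6071, 1.3247], [0.0, 0.0, 0.0, 1.0]]}
top {'vfov': 51.2545, 'cx': 314.0163, 'cy': 203.9303, 'extrinsics': [[-0.0032, -0.9999, 0.0152, 0.021], [-0.9968, 0.002, -0.0802, 0.5554], [0.0802, -0.0154, -0.9967, 1.1031], [0.0, 0.0, 0.0, 1.0]]}
wrist {'vfov': 64.5922, 'cx': 321.4518, 'cy': 198.1919, 'mount': [[0.0016, -0.9618, -0.2737, 0.0745], [1.0, 0.0016, 0.0003, 0.0005], [0.0002, -0.2737, 0.9618, -0.1369], [0.0, 0.0, 0.0, 1.0]]}
```

View pics/scene0.png

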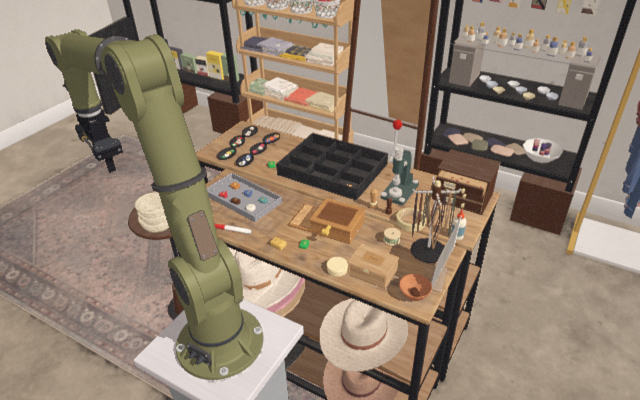

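View pics/top0.png

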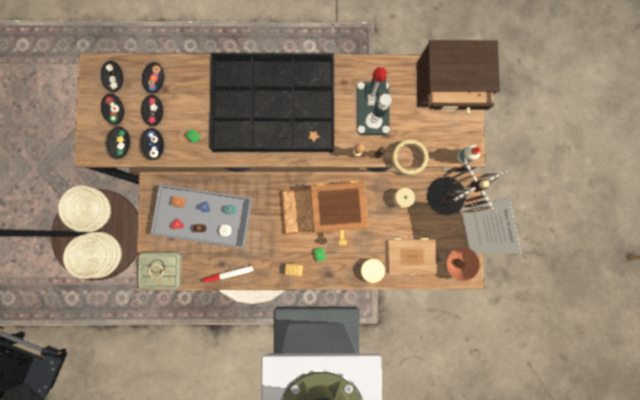

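View pics/wrist0.png

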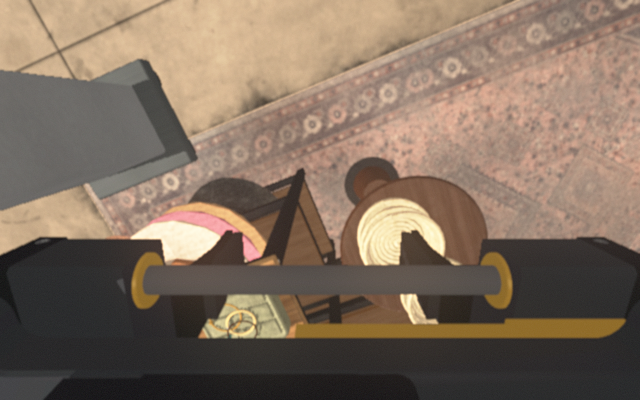

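```bash
cat > h.py <<'E'
from cell import env, viewer, job
import cv2, numpy as np
from scipy.spatial.transform import Rotation as R
def K(c):
    f=200/np.tan(np.radians(c["vfov"]/2)); return f
def T_tool():
    o=env.get_obs(); T=np.eye(4); T[:3,:3]=R.from_euler('xyz',o["tool_rot"],degrees=True).as_matrix(); T[:3,3]=o["tool_pos"]; return T
def cam(n):
    T=T_tool(); c=viewer.read_camera(n)
    E=c["extrinsics"] if n!="wrist" else np.linalg.inv(T@c["mount"])
    return dict(img=c["img"],f=K(c),cx=c["cx"],cy=c["cy"],E=np.array(E))
def ray(c,u,v):
    d=np.array([(u-c["cx"])/c["f"],(v-c["cy"])/c["f"],1]); Rm=c["E"][:3,:3]; t=c["E"][:3,3]
    return -Rm.T@t, Rm.T@d
def onz(c,u,v,z):
    o,d=ray(c,u,v); return o+d*(z-o[2])/d[2]
def tri(l):
    A=np.zeros((3,3));b=np.zeros(3)
    rs=[ray(*x) for x in l]
    for o,d in rs:
        d=d/np.linalg.norm(d);P=np.eye(3)-np.outer(d,d);A+=P;b+=P@o
    p=np.linalg.solve(A,b); return p,[np.linalg.norm(np.cross(p-o,d/np.linalg.norm(d))) for o,d in rs]
def proj(c,p):
    q=c["E"][:3,:3]@np.asarray(p)+c["E"][:3,3]; return c["f"]*q[0]/q[2]+c["cx"],c["f"]*q[1]/q[2]+c["cy"]
def crop(c,x0,y0,x1,y1,s,name):
    cv2.imwrite("pics/"+name,cv2.resize(c["img"][y0:y1,x0:x1,::-1],None,fx=s,fy=s,interpolation=cv2.INTER_CUBIC))
import pickle
def save(c,n): pickle.dump(c,open(n+".pkl","wb"))
def load(n): return pickle.load(open(n+".pkl","rb"))
E
python3 - <<'E'
from h import *
c=cam("top");save(c,"top"); crop(c,140,160,270,260,6,"t_bin.png"); crop(c,260,160,390,260,6,"t_case.png")
s=cam("scene");save(s,"scene"); crop(s,200,160,330,260,6,"s_bin.png"); crop(s,270,180,400,280,6,"s_case.png")
E
```

```text
(no output)
```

View pics/t_bin.png

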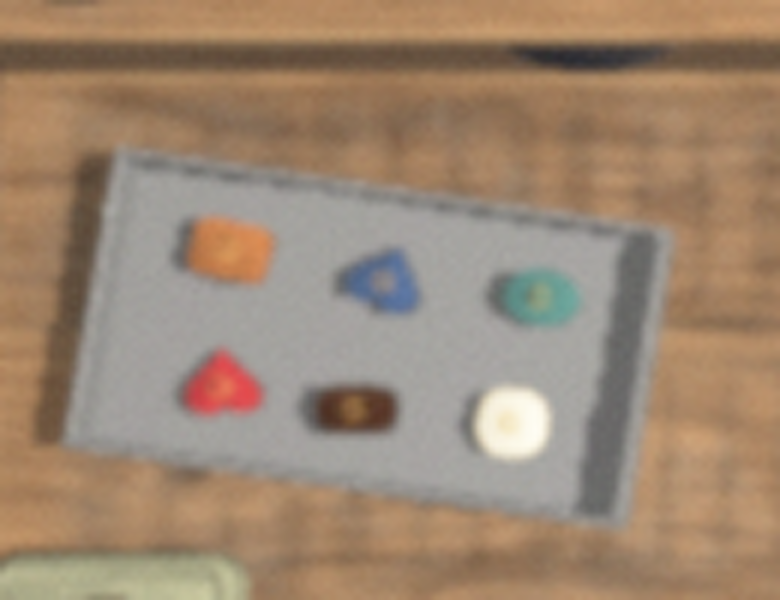

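View pics/t_case.png

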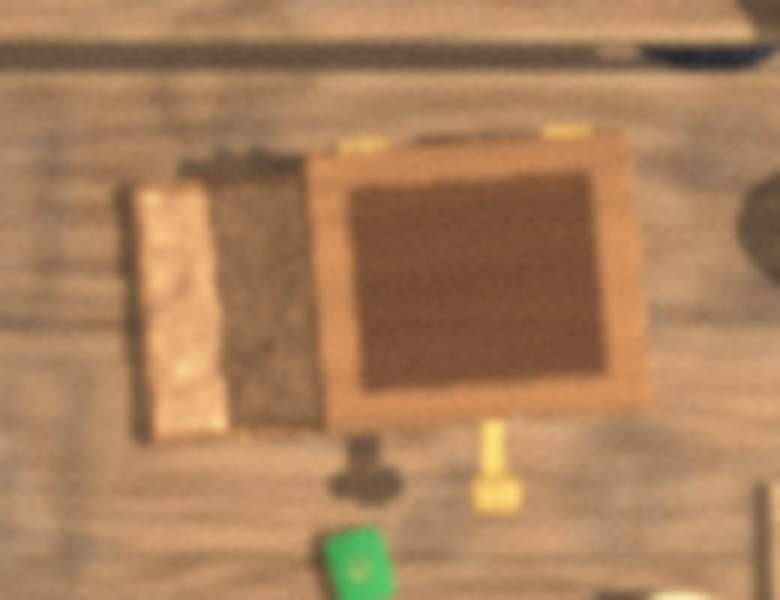

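View pics/s_case.png

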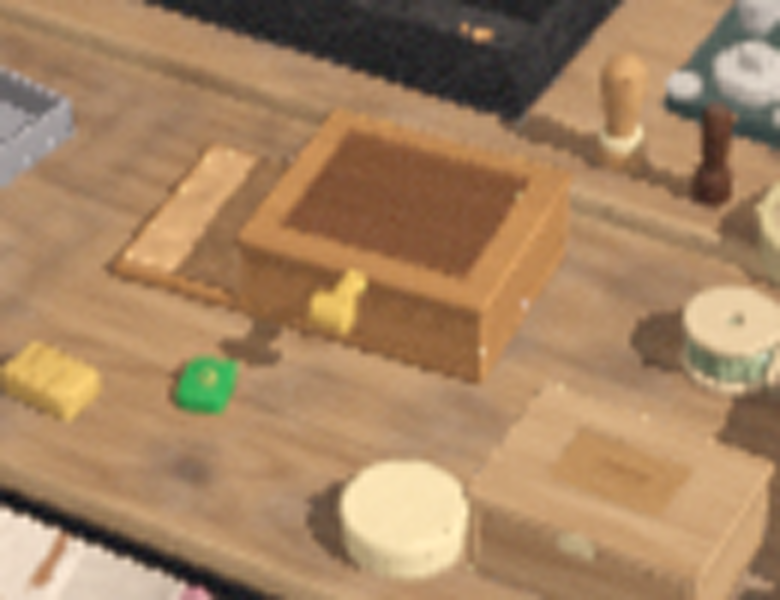

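View pics/s_bin.png

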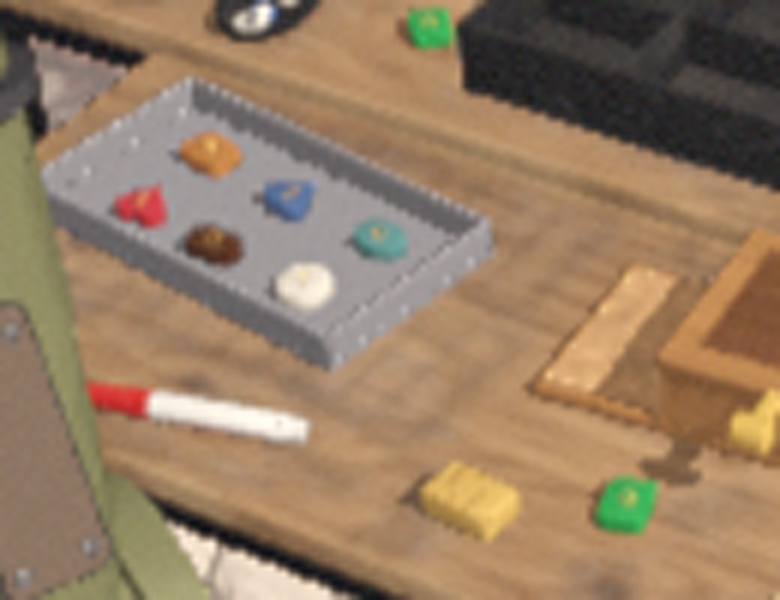

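```bash
python3 - <<'E'
from h import *
t=load("top"); s=load("scene")
def T(x0,y0,x,y,c): return (c,(x+.5)/6-.5+x0,(y+.5)/6-.5+y0)
tb=lambda x,y:T(140,160,x,y,t)
tc=lambda x,y:T(260,160,x,y,t)
sc=lambda x,y:T(270,180,x,y,s)
sb=lambda x,y:T(200,160,x,y,s)
for n,l in dict(teal=[tb(540,297),sb(380,240)],white=[tb(512,422),sb(306,287)],
  tab=[tc(497,494),sc(335,313)],
  lidHL=[tc(305,157),sc(340,112)],lidHR=[tc(630,135),sc(570,185)],lidFR=[tc(648,405),sc(480,312)],lidFL=[tc(325,430),sc(240,242)],
  ledgeFL=[tc(150,440),sc(115,268)],ledgeBL=[tc(132,185),sc(215,148)],
  binFR=[tb(620,520),sb(332,345)],binBR=[tb(668,232),sb(490,225)],binBL=[tb(120,152),sb(190,85)]).items():
    p,e=tri(l); print(n,p.round(4),np.round(e,4))
for n,a in dict(green=tc(358,565),).items(): print(n,onz(*a,0.01).round(3))
E
```

```text
teal [0.5431 0.2492 0.0074] [0.0002 0.0002]
white [0.4866 0.261  0.0073] [0.0003 0.0003]
tab [ 0.4536 -0.0541  0.0526] [0.0004 0.0004]
lidHL [0.6017 0.0283 0.0536] [0.0013 0.0013]
lidHR [ 0.6102 -0.1129  0.0497] [0.0014 0.0014]
lidFR [ 0.4915 -0.1195  0.0518] [0.0008 0.0008]
lidFL [0.4818 0.0204 0.05  ] [0.0006 0.0006]
ledgeFL [0.478  0.0997 0.0031] [0.0002 0.0002]
ledgeBL [0.5948 0.1076 0.0037] [0.0008 0.0008]
binFR [0.4427 0.2102 0.0158] [0.0007 0.0007]
binBR [0.5713 0.1898 0.021 ] [0. 0.]
binBL [0.6083 0.4377 0.0162] [0.0002 0.0002]
green [0.421 0.006 0.01 ]
```

```bash
cat >> h.py <<'E'
def goto(x,y,z,yaw):
    T=T_tool(); o=env.get_obs()
    d=T[:3,:3].T@(np.array([x,y,z])-T[:3,3])*100
    Rt=R.from_euler('xyz',[180,0,yaw],degrees=True).as_matrix()
    w=R.from_matrix(T[:3,:3].T@Rt).as_rotvec()
    print("t",round(o["time_s"],2),"pos",o["tool_pos"].round(4),"rot",o["tool_rot"].round(2),"F",o["force"].round(2),"grip",round(o["grip_width"],4))
    print("shift cm",d.round(2),"rows",np.abs(d).max()/4.0,"turn",w.round(3),"rows",np.linalg.norm(w)/.12)
E
python3 -c "
from h import *
goto(.53,.235,.25,90)"
```

```text
t 0.25 pos [0.2385 0.6044 0.2471] rot [-179.95    0.    158.47] F [-0.83  0.05  0.62] grip 0.087
shift cm [-40.67 -23.67  -0.27] rows 10.168126804430416 turn [-1.000e-03  1.000e-03  1.195e+00] rows 9.958187678556369
```

move_arm(
  steps=[
    [8.7,-3.39,-1.97,0,0,0,0],
    [8.7,-3.39,-1.97,0,0,0,0],
    [8.7,-3.39,-1.97,0,0,0,0],
    [8.7,-3.39,-1.97,0,0,0,0],
    [8.7,-3.39,-1.97,0,0,0,0],
  ],
)

```text
time_s: 0.67
tool_pos: [0.361, 0.4492, 0.2476]
tool_rot: [180.0, 0.0, 158.5]
force: [0.3, 0.6, 0.8]
grip_width: 0.0871
```

move_arm(
  steps=[
    [8.7,-3.39,-1.97,0,0,0,0],
    [8.7,-3.39,-1.97,0,0,0,0],
    [8.7,-3.39,-1.97,0,0,0,0],
    [8.7,-3.39,-1.97,0,0,0,0],
    [8.7,-3.39,-1.97,0,0,0,0],
  ],
)

```text
time_s: 1.08
tool_pos: [0.4825, 0.2952, 0.2478]
tool_rot: [180.0, 0.0, 158.5]
force: [0.4, 0.5, -0.3]
grip_width: 0.0869
```

move_arm(
  steps=[
    [8.7,-3.39,-1.97,0,0,0,0],
    [8.7,-3.39,-1.97,0,0,0,0],
    [8.7,0,0,0,0,0,0.12],
    [8.7,0,0,0,0,0,0.12],
    [8.7,0,0,0,0,0,0.12],
  ],
)

```text
time_s: 1.5
tool_pos: [0.5307, 0.2343, 0.2474]
tool_rot: [-180.0, -0.0, 137.4]
force: [-0.4, 0.6, 0.4]
grip_width: 0.0869
```

move_arm(
  steps=[
    [8.7,0,0,0,0,0,0.12],
    [8.7,0,0,0,0,0,0.12],
    [8.7,0,0,0,0,0,0.12],
    [8.7,0,0,0,0,0,0.12],
    [8.7,0,0,0,0,0,0.12],
  ],
)

```text
time_s: 1.92
tool_pos: [0.5301, 0.2354, 0.2475]
tool_rot: [-180.0, -0.0, 103.1]
force: [-0.0, 0.1, 0.0]
grip_width: 0.0872
```

move_arm(
  steps=[
    [4.0,0,0,0,0,0,0.12],
    [4.0,0,0,0,0,0,0.12],
    [4.0,0,0,0,0,0,0],
    [4.0,0,0,0,0,0,0],
  ],
)

```text
time_s: 2.25
tool_pos: [0.5301, 0.2355, 0.2475]
tool_rot: [-180.0, 0.0, 89.9]
force: [0.5, 0.7, -0.8]
grip_width: 0.0681
```

```bash
python3 - <<'E'
from h import *
goto(.53,.235,.25,90)
c=cam("wrist"); save(c,"w1"); cv2.imwrite("pics/w1.png",c["img"][:,:,::-1])
print(proj(c,[.543,.249,.012]))
E
```

```text
t 2.25 pos [0.5301 0.2355 0.2475] rot [-180.      0.     89.91] F [ 0.52  0.69 -0.77] grip 0.0681
shift cm [-0.05 -0.01 -0.25] rows 0.06218813410461198 turn [-0.     0.    -0.002] rows 0.012967875171838481
(np.float64(331.6321418128648), np.float64(162.30615338523936))
```

View pics/w1.png

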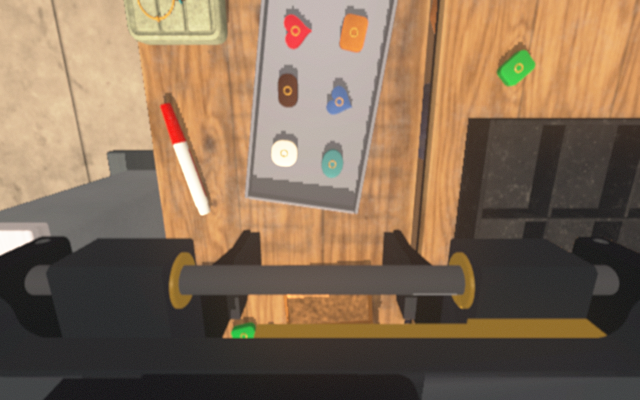

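```bash
python3 - <<'E'
from h import *
c=load("w1"); crop(c,240,110,380,215,5,"w1c.png")
E
```

```text
(no output)
```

View pics/w1c.png

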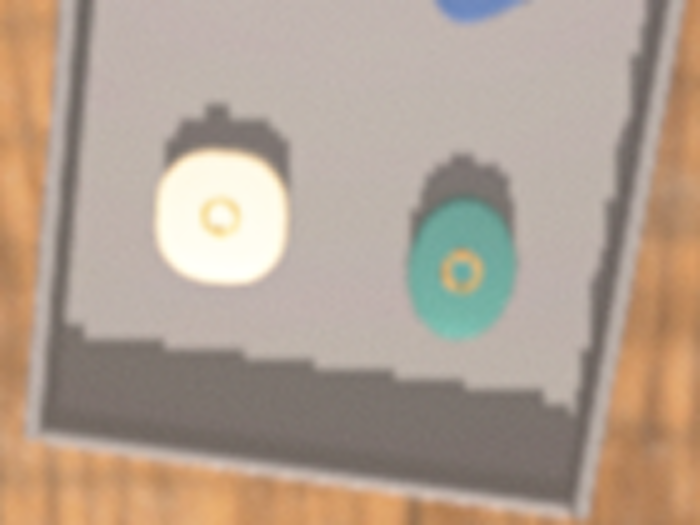

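```bash
python3 - <<'E'
from h import *
c=load("w1"); t=load("top")
P=lambda x,y:((x+.5)/5-.5+240,(y+.5)/5-.5+110)
# segment teal
hsv=cv2.cvtColor(c["img"],cv2.COLOR_RGB2HSV); m=cv2.inRange(hsv,(75,90,60),(100,255,255)); m[:, :310]=0;m[:,360:]=0;m[:135]=0;m[190:]=0
m=cv2.morphologyEx(m,cv2.MORPH_CLOSE,np.ones((5,5)))
cn=max(cv2.findContours(m,0,cv2.CHAIN_APPROX_NONE)[0],key=cv2.contourArea)
pts=np.array([onz(c,*p[0],.012)[:2] for p in cn]); print(cv2.fitEllipse((pts*1e4).astype(np.float32)), pts.mean(0), pts.min(0),pts.max(0))
M=cv2.moments(m,True); u,v=M["m10"]/M["m00"],M["m01"]/M["m00"]; print(u,v)
for z in (.010,.012,.015): print(z,onz(c,u,v,z).round(4))
print("ring tri",tri([(c,*P(462,270)),(t,(540.5)/6-.5+140,(297.5)/6-.5+160)]))
for n,a in dict(innerwall1=(583,395),innerwalltopBR=(578,510),outer=(592,515),wall2=(650,60),outer2=(685,0)).items(): print(n,onz(c,*P(*a),.025).round(4))
E
```

```text
((5399.408203125, 2373.163330078125), (47.681617736816406, 89.94852447509766), 59.84577178955078) [0.54035751 0.23725821] [0.53636549 0.23489578] [0.5447631 0.2409621]
330.0 171.27272727272728
0.01 [0.5412 0.2378 0.01  ]
0.012 [0.5411 0.2382 0.012 ]
0.015 [0.5411 0.2388 0.015 ]
ring tri (array([0.54295017, 0.24795054, 0.01467888]), [np.float64(0.00040996648299387563), np.float64(0.00040996648299423786)])
innerwall1 [0.5716 0.2201 0.025 ]
innerwalltopBR [0.5713 0.1918 0.025 ]
outer [0.5747 0.1905 0.025 ]
wall2 [0.5841 0.2964 0.025 ]
outer2 [0.5912 0.3092 0.025 ]
```

```bash
python3 - <<'E'
from h import *
c=load("w1")
print(c["img"][158:168:3,325:340:4].tolist())
hsv=cv2.cvtColor(c["img"],cv2.COLOR_RGB2HSV); m=cv2.inRange(hsv,(70,60,60),(100,255,255)); m[:, :310]=0;m[:,360:]=0;m[:135]=0;m[190:]=0
m=cv2.morphologyEx(m,cv2.MORPH_CLOSE,np.ones((7,7)))
cn=max(cv2.findContours(m,0,cv2.CHAIN_APPROX_NONE)[0],key=cv2.contourArea)
pts=np.array([onz(c,*p[0],.012)[:2] for p in cn]); print(cv2.contourArea(cn),cv2.fitEllipse((pts*1e4).astype(np.float32)), pts.min(0),pts.max(0))
M=cv2.moments(m,True); u,v=M["m10"]/M["m00"],M["m01"]/M["m00"]; print(u,v,onz(c,u,v,.012))
crop(c,310,60,400,215,4,"w1d.png")
P=lambda x,y:((x+.5)/4-.5+310,(y+.5)/4-.5+60)
E
```

```text
[[[114, 170, 158], [112, 169, 159], [113, 166, 154], [114, 166, 155]], [[113, 170, 157], [159, 171, 140], [206, 177, 125], [112, 168, 157]], [[114, 173, 160], [198, 172, 121], [121, 172, 161], [124, 172, 157]], [[118, 175, 163], [178, 179, 143], [185, 172, 124], [115, 173, 161]]]
409.0 ((5432.451171875, 2479.294189453125), (233.46994018554688, 317.5274658203125), 175.01377868652344) [0.53158143 0.23245437] [0.55532643 0.26353596]
331.8442437923251 163.04288939051918 [0.54325939 0.24811988 0.012     ]
```

View pics/w1d.png

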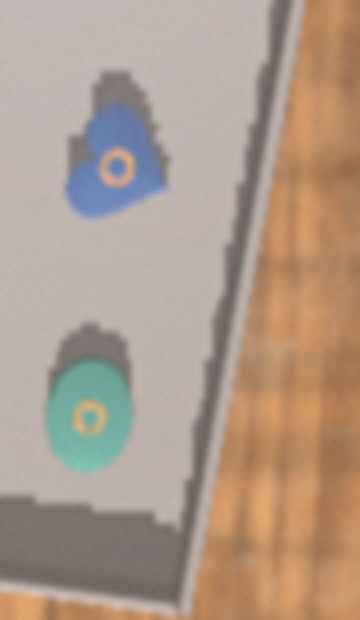

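```bash
python3 - <<'E'
from h import *
c=load("w1")
print(onz(c,362.9,163.4,.025), onz(c,366.1,163.4,.025))
goto(.542,.248,.13,85)
E
```

```text
[0.5783889  0.24988792 0.025     ] [0.58205375 0.24988776 0.025     ]
t 2.3 pos [0.5301 0.2355 0.2475] rot [-180.      0.     89.92] F [-0.35 -0.42 -0.26] grip 0.0641
shift cm [ 1.25  1.19 11.75] rows 2.937735534280259 turn [-0.     0.     0.086] rows 0.7148605882780693
```

move_arm(
  steps=[
    [3.5,0.42,0.4,3.9,0,0,0],
    [3.5,0.42,0.4,3.9,0,0,0],
    [3.5,0.42,0.4,3.9,0,0,0.086],
    [3.5,0,0,0,0,0,0],
    [3.5,0,0,0,0,0,0],
  ],
)

```text
time_s: 2.72
tool_pos: [0.5408, 0.2474, 0.1288]
tool_rot: [-179.8, 0.2, 85.0]
force: [0.1, 0.3, 0.6]
grip_width: 0.0368
```

move_arm(
  steps=[
    [3.5,0,0,0,0,0,0],
    [3.5,0,0,0,0,0,0],
  ],
)

```text
time_s: 2.88
tool_pos: [0.544, 0.2485, 0.1337]
tool_rot: [179.8, -0.2, 84.9]
force: [-0.5, -0.8, 1.3]
grip_width: 0.0352
```

```bash
python3 - <<'E'
from h import *
goto(.542,.248,.031,85)
c=cam("wrist"); save(c,"w2"); cv2.imwrite("pics/w2.png",c["img"][:,:,::-1])
print(proj(c,[.5433,.248,.012]))
E
```

```text
t 2.88 pos [0.544  0.2485 0.1337] rot [ 1.7977e+02 -1.6000e-01  8.4870e+01] F [-0.5  -0.82  1.29] grip 0.0352
shift cm [-0.1  -0.24 10.27] rows 2.5671006704508486 turn [ 0.004 -0.003 -0.002] rows 0.04495438512442302
(np.float64(319.2187734761874), np.float64(201.1351386366481))
```

View pics/w2.png

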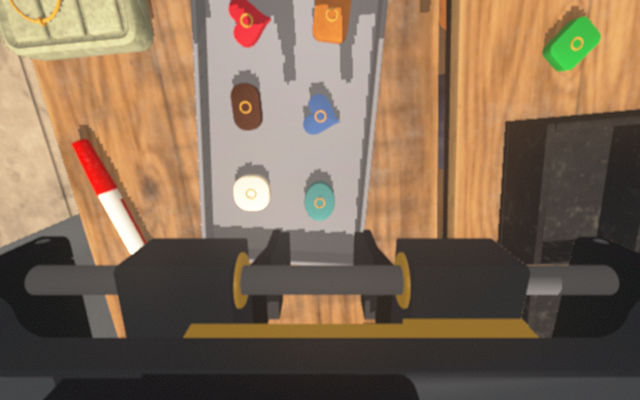

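move_arm(
  steps=[
    [3.5,0,0,0,0,0,0],
    [3.5,0,0,0,0,0,0],
    [3.5,0,0,0,0,0,0],
  ],
)

```text
time_s: 3.18
tool_pos: [0.5427, 0.2482, 0.1317]
tool_rot: [179.9, -0.1, 84.8]
force: [-0.8, 0.2, 0.4]
grip_width: 0.035
```

```bash
cat >> h.py <<'E'
def teal(c,u0,v0,z=.012,r=30):
    hsv=cv2.cvtColor(c["img"],cv2.COLOR_RGB2HSV); m=cv2.inRange(hsv,(70,60,60),(100,255,255))
    k=np.zeros_like(m); k[max(0,int(v0-r)):int(v0+r),int(u0-r):int(u0+r)]=255; m&=k
    m=cv2.morphologyEx(m,cv2.MORPH_CLOSE,np.ones((7,7)))
    cn=max(cv2.findContours(m,0,cv2.CHAIN_APPROX_NONE)[0],key=cv2.contourArea)
    pts=np.array([onz(c,*p[0],z)[:2] for p in cn]); e=cv2.fitEllipse((pts*1e4).astype(np.float32))
    M=cv2.moments(m,True); u,v=M["m10"]/M["m00"],M["m01"]/M["m00"]
    print("area",M["m00"],"ell",e,"uv",u,v,"pt",onz(c,u,v,z).round(4)); return u,v
E
python3 - <<'E'
from h import *
goto(.542,.248,.031,85)
c=cam("wrist"); save(c,"w2"); crop(c,190,140,400,270,3.8,"w2c.png")
a=teal(c,319,201)
w=load("w1"); b=teal(w,332,163)
print(tri([(c,*a),(w,*b)]))
E
```

```text
t 3.18 pos [0.5427 0.2482 0.1317] rot [ 1.7992e+02 -7.0000e-02  8.4800e+01] F [-0.82  0.22  0.36] grip 0.035
shift cm [-0.04 -0.08 10.07] rows 2.5172037735359964 turn [ 0.001 -0.001 -0.003] rows 0.032303682694715
area 877.0 ell ((5432.65478515625, 2480.6826171875), (239.1376953125, 328.89398193359375), 173.93653869628906) uv 321.07297605473207 200.69555302166478 pt [0.5433 0.2484 0.012 ]
area 443.0 ell ((5432.451171875, 2479.294189453125), (233.46994018554688, 317.5274658203125), 175.01377868652344) uv 331.8442437923251 163.04288939051918 pt [0.5433 0.2481 0.012 ]
(array([0.54328472, 0.24786044, 0.01036566]), [np.float64(3.314214429956062e-05), np.float64(3.314214429958648e-05)])
```

View pics/w2c.png

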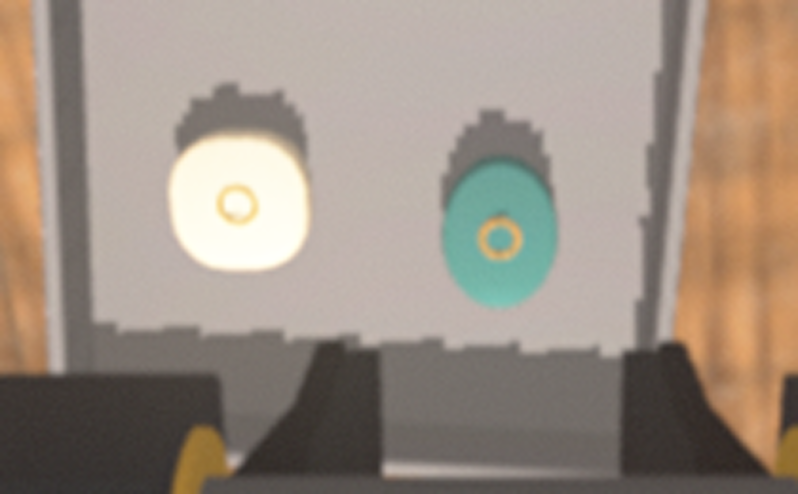

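move_arm(
  steps=[
    [3.5,0,-0.06,2.5,0,0,0.007],
    [3.5,0,0,2.5,0,0,0],
    [3.5,0,0,2.0,0,0,0],
    [3.5,0,0,1.0,0,0,0],
    [3.5,0,0,0.7,0,0,0],
  ],
)

```text
time_s: 3.65
tool_pos: [0.541, 0.2477, 0.0422]
tool_rot: [-179.9, 0.1, 84.4]
force: [-0.2, 0.3, -0.7]
grip_width: 0.035
```

move_arm(
  steps=[
    [3.5,0,0,0.4,0,0,0],
    [3.5,0,0,0.2,0,0,0],
    [3.5,0,0,0,0,0,0],
    [3.5,0,0,0,0,0,0],
    [3.5,0,0,0,0,0,0],
  ],
)

```text
time_s: 4.07
tool_pos: [0.5424, 0.2484, 0.0386]
tool_rot: [179.9, -0.1, 84.4]
force: [0.6, -0.3, -0.5]
grip_width: 0.0346
```

```bash
python3 - <<'E'
from h import *
goto(.5425,.248,.031,84.5)
E
```

```text
t 4.07 pos [0.5424 0.2484 0.0386] rot [ 1.7991e+02 -7.0000e-02  8.4380e+01] F [ 0.59 -0.28 -0.47] grip 0.0346
shift cm [-0.04  0.01  0.76] rows 0.19034931230460733 turn [ 0.001 -0.001 -0.002] rows 0.023068136153340465
```

move_arm(
  steps=[
    [3.5,0,0,0.3,0,0,0],
    [3.5,0,0,0.25,0,0,0],
    [3.5,0,0,0.15,0,0,0],
    [3.5,0,0,0,0,0,0],
    [3.5,0,0,0,0,0,0],
  ],
)

```text
time_s: 4.48
tool_pos: [0.5416, 0.248, 0.0304]
tool_rot: [-180.0, 0.0, 84.4]
force: [-0.3, -0.8, -0.4]
grip_width: 0.0349
```

move_arm(
  steps=[
    [1.5,0,0,0,0,0,0],
    [1.5,0,0,0,0,0,0],
    [1.5,0,0,0,0,0,0],
    [1.5,0,0,0,0,0,0],
    [1.5,0,0,0,0,0,0],
  ],
  force=10,
)

```text
time_s: 4.9
tool_pos: [0.5418, 0.2481, 0.0307]
tool_rot: [180.0, -0.0, 84.4]
force: [0.1, -0.7, 0.4]
grip_width: 0.0246
```

```bash
python3 - <<'E'
from h import *
goto(.5425,.248,.031,84.5)
E
```

```text
t 4.9 pos [0.5418 0.2481 0.0307] rot [ 1.7999e+02 -1.0000e-02  8.4380e+01] F [ 0.08 -0.75  0.43] grip 0.0246
shift cm [ 0.    0.07 -0.03] rows 0.01777294908319608 turn [ 0.    -0.    -0.002] rows 0.016949403306441225
```

move_arm(
  steps=[
    [1.5,0,0,-0.5,0,0,0],
    [1.5,0,0,-1.5,0,0,0],
    [1.5,0,0,-3,0,0,0],
    [1.5,0,0,-3,0,0,0],
    [1.5,0,0,-3,0,0,0],
  ],
)

```text
time_s: 5.32
tool_pos: [0.5414, 0.2478, 0.1419]
tool_rot: [-180.0, 0.0, 84.4]
force: [0.6, 0.0, -0.2]
grip_width: 0.025
```

move_arm(
  steps=[
    [1.5,0,0,-2.5,0,0,0],
    [1.5,0,0,-1.5,0,0,0],
    [1.5,0,0,-0.5,0,0,0],
    [1.5,0,0,0,0,0,-0.085],
    [1.5,0,0,0,0,0,-0.085],
  ],
)

```text
time_s: 5.73
tool_pos: [0.5415, 0.248, 0.1857]
tool_rot: [180.0, -0.0, 94.4]
force: [-0.2, -0.1, -0.7]
grip_width: 0.0249
```

```bash
python3 - <<'E'
from h import *
goto(.539,.06,.185,94)
c=cam("wrist"); cv2.imwrite("pics/w3.png",c["img"][:,:,::-1])
E
```

```text
t 5.73 pos [0.5415 0.248  0.1857] rot [ 1.7999e+02 -1.0000e-02  9.4360e+01] F [-0.21 -0.07 -0.73] grip 0.0249
shift cm [-18.73  -1.68   0.06] rows 4.68273010885517 turn [ 0.    -0.     0.006] rows 0.051703896378279435
```

View pics/w3.png

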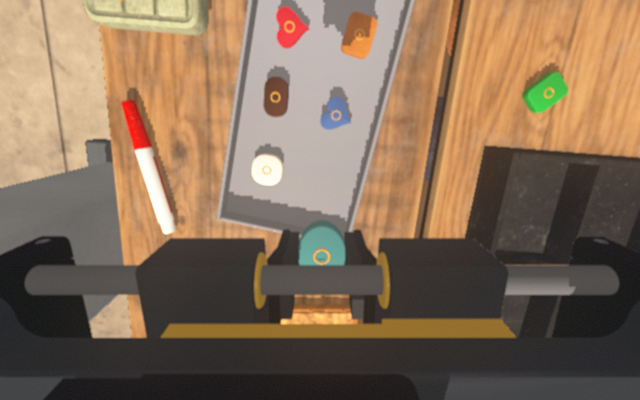

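Charm is held (teal at (322,247) between the fingers), the other five are still in the bin. Next: over the ledge.

move_arm(
  steps=[
    [1.5,-2.5,-0.2,0,0,0,0],
    [1.5,-3.7,-0.35,0,0,0,0],
    [1.5,-3.7,-0.35,0,0,0,0],
    [1.5,-3.7,-0.35,0,0,0,0],
    [1.5,-3,-0.3,0,0,0,0],
  ],
)

```text
time_s: 6.2
tool_pos: [0.5374, 0.0781, 0.1848]
tool_rot: [-179.9, 0.1, 93.9]
force: [-0.0, -0.3, 0.3]
grip_width: 0.0248
```

move_arm(
  steps=[
    [1.5,-1.6,-0.1,0,0,0,0],
    [1.5,-0.5,0,0,0,0,0],
    [1.5,0,0,0,0,0,0],
    [1.5,0,0,0,0,0,0],
    [1.5,0,0,0,0,0,0],
  ],
)

```text
time_s: 6.62
tool_pos: [0.5385, 0.0626, 0.1852]
tool_rot: [-180.0, -0.0, 94.3]
force: [-0.6, 0.1, -0.2]
grip_width: 0.0253
```

```bash
python3 - <<'E'
from h import *
goto(.539,.063,.06,94)
c=cam("wrist"); save(c,"w4");cv2.imwrite("pics/w4.png",c["img"][:,:,::-1])
print(proj(c,[.539,.063,.012]))
E
```

```text
t 6.62 pos [0.5385 0.0626 0.1852] rot [-1.7997e+02 -4.0000e-02  9.4270e+01] F [-0.6   0.07 -0.22] grip 0.0253
shift cm [ 0.03  0.06 12.52] rows 3.129691521336167 turn [-0.001 -0.001  0.005] rows 0.0402852529996853
(np.float64(321.2593449033256), np.float64(185.5415368120141))
```

View pics/w4.png

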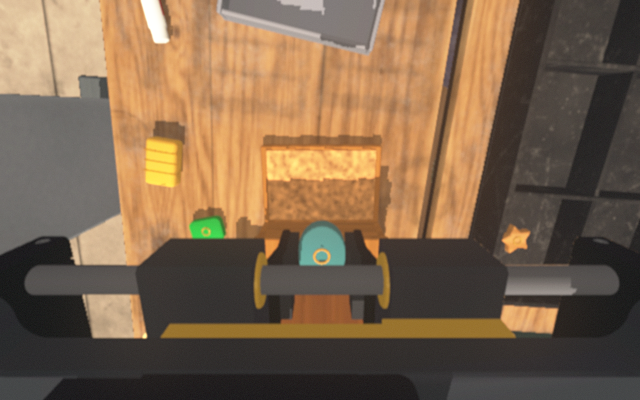

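move_arm(
  steps=[
    [1.5,0,0.05,2.5,0,0,0],
    [1.5,0,0,3.5,0,0,0],
    [1.5,0,0,3,0,0,0],
    [1.5,0,0,2,0,0,0],
    [1.5,0,0,1.2,0,0,0],
  ],
)

```text
time_s: 7.08
tool_pos: [0.5373, 0.0618, 0.0606]
tool_rot: [-179.8, 0.0, 94.3]
force: [-0.6, 0.0, -0.6]
grip_width: 0.0247
```

move_arm(
  steps=[
    [1.5,0,0,0.8,0,0,0],
    [1.5,0,0,0.4,0,0,0],
    [1.5,0,0,0.2,0,0,0],
    [1.5,0,0,0,0,0,0],
    [1.5,0,0,0,0,0,0],
  ],
)

```text
time_s: 7.5
tool_pos: [0.5401, 0.0606, 0.0507]
tool_rot: [179.9, -0.0, 94.1]
force: [-0.5, -0.1, 1.4]
grip_width: 0.025
```

move_arm(
  steps=[
    [1.5,0,0,0,0,0,0],
    [1.5,0,0,0,0,0,0],
  ],
)

```text
time_s: 7.67
tool_pos: [0.5398, 0.0605, 0.0504]
tool_rot: [179.9, -0.0, 94.1]
force: [0.4, 1.0, 0.1]
grip_width: 0.0248
```

move_arm(
  steps=[
    [1.5,0.2,0,0.4,0,0,0],
    [1.5,0.1,0,0.4,0,0,0],
    [1.5,0,0,0.2,0,0,0],
    [1.5,0,0,0,0,0,0],
    [1.5,0,0,0,0,0,0],
  ],
)

```text
time_s: 8.08
tool_pos: [0.5388, 0.0633, 0.0392]
tool_rot: [-180.0, 0.0, 94.1]
force: [-0.1, -0.0, -0.3]
grip_width: 0.0249
```

move_arm(
  steps=[
    [1.5,0,0,0,0,0,0],
    [1.5,0,0,0.05,0,0,0],
    [1.5,0,0,0,0,0,0],
  ],
)

```text
time_s: 8.33
tool_pos: [0.5391, 0.0633, 0.0391]
tool_rot: [180.0, -0.0, 94.1]
force: [0.3, -0.0, -0.9]
grip_width: 0.0247
```

```bash
python3 - <<'E'
from h import *
goto(.539,.063,.0387,94)
E
```

```text
t 8.33 pos [0.5391 0.0633 0.0391] rot [179.99  -0.    94.12] F [ 0.34 -0.04 -0.88] grip 0.0247
shift cm [-0.03 -0.01  0.04] rows 0.010035624844078675 turn [ 0.    -0.     0.002] rows 0.017679126015088226
```

move_arm(
  steps=[
    [1.5,0,0,0.05,0,0,0],
    [1.5,0,0,0,0,0,0],
    [1.5,0,0,0,0,0,0],
  ],
)

```text
time_s: 8.58
tool_pos: [0.5391, 0.0633, 0.0386]
tool_rot: [180.0, -0.0, 94.1]
force: [0.5, -0.9, 0.1]
grip_width: 0.0251
```

move_arm(
  steps=[
    [1.5,0,0,0.05,0,0,0],
    [1.5,0,0,0,0,0,0],
    [1.5,0,0,0,0,0,0],
  ],
)

```text
time_s: 8.83
tool_pos: [0.5391, 0.0633, 0.0386]
tool_rot: [180.0, -0.0, 94.1]
force: [-1.5, -1.2, 5.5]
grip_width: 0.0251
```

move_arm(
  steps=[
    [1.5,0,0,-0.04,0,0,0],
    [2.7,0,0,0,0,0,0],
    [3.2,0,0,0,0,0,0],
    [3.8,0,0,0,0,0,0],
    [3.8,0,0,0,0,0,0],
  ],
)

```text
time_s: 9.25
tool_pos: [0.5388, 0.0634, 0.0382]
tool_rot: [-180.0, 0.0, 94.1]
force: [0.5, 0.3, -1.0]
grip_width: 0.0356
```

move_arm(
  steps=[
    [3.8,0,0,0,0,0,0],
    [3.8,0,0,-0.3,0,0,0],
    [3.8,0,0,-0.7,0,0,0],
    [3.8,0,0,-1.5,0,0,0],
    [3.8,0,0,-3,0,0,0],
  ],
)

```text
time_s: 9.67
tool_pos: [0.5366, 0.063, 0.0917]
tool_rot: [-179.7, 0.1, 94.1]
force: [-0.3, 0.8, -1.1]
grip_width: 0.038
```

move_arm(
  steps=[
    [3.8,0,0,-3,0,0,0],
    [3.8,0,0,-3,0,0,0],
    [3.8,0,0,-3,0,0,0],
    [3.8,0,0,-2,0,0,0],
    [3.8,0,0,-1,0,0,0],
  ],
)

```text
time_s: 10.08
tool_pos: [0.5406, 0.0634, 0.2176]
tool_rot: [179.7, -0.1, 94.1]
force: [-0.0, 0.2, 0.3]
grip_width: 0.0379
```

```bash
python3 - <<'E'
from h import *
goto(.48,-.05,.2,184)
c=cam("wrist"); save(c,"w5");cv2.imwrite("pics/w5.png",c["img"][:,:,::-1])
teal(c,*proj(c,[.539,.063,.02]),z=.02,r=40)
E
```

```text
t 10.08 pos [0.5406 0.0634 0.2176] rot [ 1.7966e+02 -8.0000e-02  9.4110e+01] F [-0.    0.21  0.28] grip 0.0379
shift cm [-10.88  -6.87   1.7 ] rows 2.720188066657766 turn [ 0.006  0.003 -1.569] rows 13.074034521638412
area 316.0 ell ((5391.75341796875, 678.1513061523438), (197.14089965820312, 242.11009216308594), 108.29463958740234) uv 318.5411392405063 176.44620253164558 pt [0.5391 0.068  0.02  ]
```

View pics/w5.png

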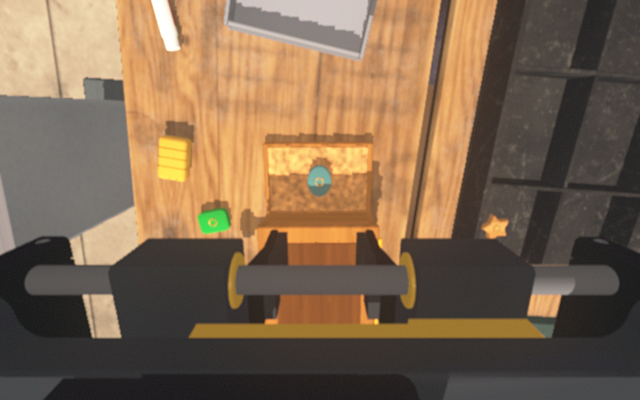

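move_arm(
  steps=[
    [3.8,-2.0,-1.2,0,0,0,-0.12],
    [3.8,0,0,0,0,0,-0.12],
    [3.8,0,0,0,0,0,-0.12],
    [3.8,0,0,0,0,0,-0.12],
    [3.8,0,0,0,0,0,-0.12],
  ],
)

```text
time_s: 10.55
tool_pos: [0.5276, 0.0424, 0.212]
tool_rot: [-179.9, -0.1, 128.8]
force: [-0.1, 0.2, -0.8]
grip_width: 0.0379
```

move_arm(
  steps=[
    [3.8,0,0,0,0,0,-0.12],
    [3.8,0,0,0,0,0,-0.12],
    [3.8,0,0,0,0,0,-0.12],
    [3.8,0,0,0,0,0,-0.12],
    [3.8,0,0,0,0,0,-0.12],
  ],
)

```text
time_s: 10.97
tool_pos: [0.5276, 0.0424, 0.2119]
tool_rot: [-179.9, -0.1, 163.2]
force: [-0.4, 1.1, 0.1]
grip_width: 0.038
```

move_arm(
  steps=[
    [3.8,0,0,0,0,0,-0.12],
    [3.8,0,0,0,0,0,-0.12],
    [3.8,0,0,0,0,0,-0.12],
    [3.8,0,0,0,0,0,0],
    [3.8,0,0,0,0,0,0],
  ],
)

```text
time_s: 11.38
tool_pos: [0.5279, 0.0424, 0.2124]
tool_rot: [-180.0, -0.1, -176.7]
force: [0.8, -0.0, 0.6]
grip_width: 0.0379
```

```bash
python3 - <<'E'
from h import *
goto(.46,-.05,.2,183.8); print(env.get_obs()["qpos"].round(1))
E
```

```text
t 11.38 pos [0.5279 0.0424 0.2124] rot [-1.7998e+02 -1.0000e-01 -1.7669e+02] F [ 0.81 -0.01  0.61] grip 0.0379
shift cm [ 7.31 -8.84  1.25] rows 2.208963340592955 turn [-0.    -0.002 -0.009] rows 0.07264902789605121
[-27.9   4.8  21.7 103.7  -1.9  71.9  87.6]
```

move_arm(
  steps=[
    [3.8,1.8,-2.2,0.3,0,0,0],
    [3.8,2.3,-2.8,0.3,0,0,0],
    [3.8,1.8,-2.3,0.3,0,0,0],
    [3.8,1.0,-1.2,0.2,0,0,0],
    [3.8,0.4,-0.35,0,0,0,0],
  ],
)

```text
time_s: 11.8
tool_pos: [0.4594, -0.0525, 0.2019]
tool_rot: [180.0, -0.1, -176.8]
force: [-0.0, -0.0, -0.6]
grip_width: 0.038
```

move_arm(
  steps=[
    [3.8,0,0,0,0,0,0],
    [3.8,0,0,0,0,0,0],
    [3.8,0,0,0,0,0,0],
  ],
)

```text
time_s: 12.05
tool_pos: [0.462, -0.0486, 0.2027]
tool_rot: [180.0, 0.1, -176.4]
force: [1.1, 0.1, -0.6]
grip_width: 0.0379
```

```bash
python3 - <<'E'
from h import *
goto(.4536,-.054,.2,183.8); print(env.get_obs()["qpos"].round(1))
c=cam("wrist"); save(c,"w6");cv2.imwrite("pics/w6.png",c["img"][:,:,::-1])
print(proj(c,[.4536,-.054,.054]))
E
```

```text
t 12.05 pos [ 0.462  -0.0486  0.2027] rot [ 1.7999e+02  5.0000e-02 -1.7639e+02] F [ 1.11  0.06 -0.55] grip 0.0379
shift cm [ 0.87 -0.49  0.27] rows 0.21837893483860343 turn [ 0.     0.001 -0.003] rows 0.02805441038315731
[-23.5  -3.8  25.4 112.7   1.7  70.6  94.9]
(np.float64(315.78026961160367), np.float64(181.73896388138127))
```

View pics/w6.png

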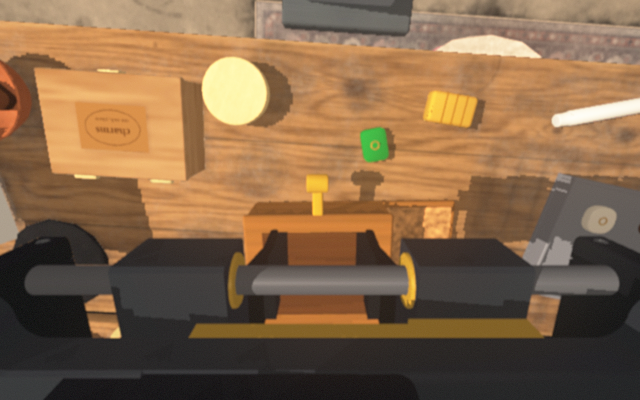

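```bash
python3 - <<'E'
from h import *
c=load("w6"); crop(c,230,150,410,250,4.4,"w6c.png")
E
```

```text
(no output)
```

View pics/w6c.png

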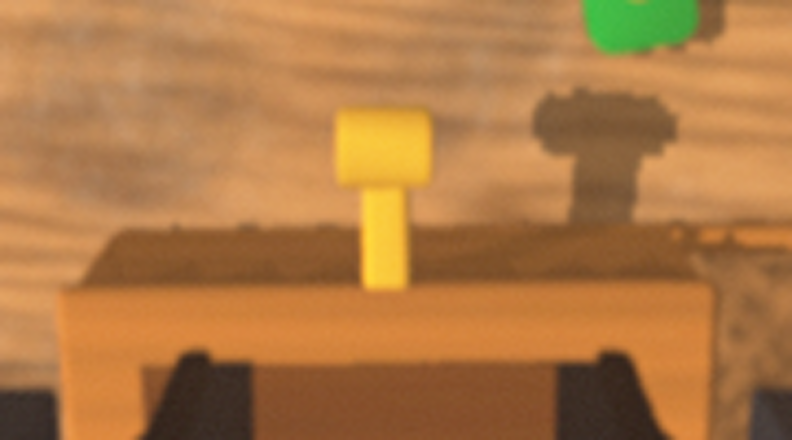

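```bash
python3 - <<'E'
from h import *
c=load("w6"); t=load("top"); s=load("scene")
P=lambda x,y:((x+.5)/4.4-.5+230,(y+.5)/4.4-.5+150)
print(onz(c,*P(383,147.5),.054))
tt=(t,(497.5)/6-.5+260,(494.5)/6-.5+160); ss=(s,335.5/6-.5+270,313.5/6-.5+180)
print(tri([(c,*P(383,147.5)),tt,ss]),tri([(c,*P(383,147.5)),tt]))
a,b=onz(c,*P(62,291),.058),onz(c,*P(712,283),.058); print(a,b,np.linalg.norm(b-a),np.degrees(np.arctan2(-(b-a)[0],(b-a)[1])))
E
```

```text
[ 0.45487068 -0.05310887  0.054     ]
(array([ 0.45433326, -0.05364757,  0.05232675]), [np.float64(0.001053585855594154), np.float64(0.0009085042562243218), np.float64(0.0004734621920902851)]) (array([ 0.45350714, -0.05312636,  0.05983281]), [np.float64(2.2969016895994928e-05), np.float64(2.2969016895942846e-05)])
[ 0.48977418 -0.11965216  0.058     ] [0.47898491 0.0187138  0.058     ] 0.13878596844476582 4.458692501448767
```

```bash
python3 -c "
from h import *
goto(.4545,-.0533,.063,184)"
```

```text
t 12.1 pos [ 0.462  -0.0487  0.2026] rot [-1.7999e+02  4.0000e-02 -1.7637e+02] F [-0.31 -0.96 -0.16] grip 0.0381
shift cm [ 0.78 -0.41 13.96] rows 3.4906222402260787 turn [-0.     0.001 -0.007] rows 0.05447312205793647
```

move_arm(
  steps=[
    [3.8,0.5,-0.3,1.5,0,0,-0.007],
    [3.8,0.28,-0.11,2.5,0,0,0],
    [3.8,0,0,2.5,0,0,0],
    [3.8,0,0,1.5,0,0,0],
    [3.8,0,0,1.0,0,0,0],
  ],
)

```text
time_s: 12.52
tool_pos: [0.4529, -0.0538, 0.1106]
tool_rot: [-180.0, -0.1, -176.0]
force: [-0.5, 0.2, 0.8]
grip_width: 0.0382
```

move_arm(
  steps=[
    [3.8,0,0,0.5,0,0,0],
    [3.8,0,0,0,0,0,0],
    [3.8,0,0,0,0,0,0],
    [3.8,0,0,0,0,0,0],
    [3.8,0,0,0,0,0,0],
  ],
)

```text
time_s: 12.93
tool_pos: [0.4544, -0.0548, 0.1085]
tool_rot: [180.0, 0.1, -176.1]
force: [0.3, -0.2, 0.4]
grip_width: 0.0379
```

```bash
python3 - <<'E'
from h import *
goto(.4545,-.0533,.063,184)
c=cam("wrist"); save(c,"w7");cv2.imwrite("pics/w7.png",c["img"][:,:,::-1])
E
```

```text
t 12.93 pos [ 0.4544 -0.0548  0.1085] rot [ 1.7999e+02  1.2000e-01 -1.7608e+02] F [ 0.35 -0.2   0.44] grip 0.0379
shift cm [-0.01  0.14  4.55] rows 1.1368136355113103 turn [ 0.     0.002 -0.001] rows 0.020944823010816502
```

View pics/w7.png

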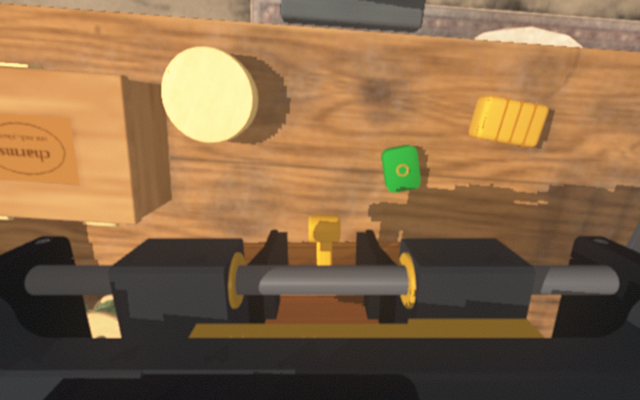

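```bash
python3 - <<'E'
from h import *
c=load("w7"); crop(c,260,190,390,290,6,"w7c.png"); print(onz(c,324.5,228,.054),proj(c,[.4545,-.0533,.054]))
E
```

```text
[ 0.45450834 -0.05235679  0.054     ] (np.float64(323.0447491029647), np.float64(227.89227446461848))
```

View pics/w7c.png

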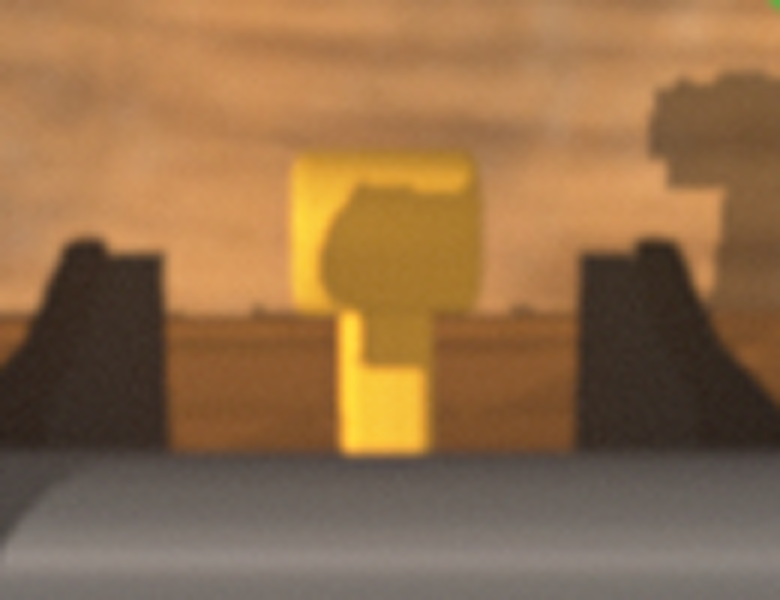

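move_arm(
  steps=[
    [3.8,0,0.2,0.8,0,0,0],
    [3.8,0,0,1.3,0,0,0],
    [3.8,0,0,1.2,0,0,0],
    [3.8,0,0,0.7,0,0,0],
    [3.8,0,0,0.4,0,0,0],
  ],
)

```text
time_s: 13.4
tool_pos: [0.4526, -0.0527, 0.0623]
tool_rot: [180.0, -0.1, -176.1]
force: [-0.9, 0.3, -0.4]
grip_width: 0.0379
```

move_arm(
  steps=[
    [3.8,0,0,0.15,0,0,0],
    [3.8,0,0,0,0,0,0],
    [3.8,0,0,0,0,0,0],
    [3.8,0,0,0,0,0,0],
  ],
)

```text
time_s: 13.73
tool_pos: [0.4538, -0.0528, 0.0625]
tool_rot: [180.0, 0.1, -176.1]
force: [0.1, -0.2, -0.2]
grip_width: 0.0379
```

```bash
python3 -c "
from h import *
goto(.4545,-.0528,.063,184)"
```

```text
t 13.73 pos [ 0.4538 -0.0528  0.0625] rot [ 1.7999e+02  7.0000e-02 -1.7609e+02] F [ 0.13 -0.17 -0.16] grip 0.0379
shift cm [-0.07 -0.   -0.05] rows 0.01636013847667108 turn [ 0.     0.001 -0.002] rows 0.016616049405179682
```

Close on the tab.

move_arm(
  steps=[
    [1.0,0,0,0,0,0,0],
    [1.0,0,0,0,0,0,0],
    [1.0,0,0,0,0,0,0],
    [1.0,0,0,0,0,0,0],
    [1.0,0,0,0,0,0,0],
  ],
  force=20,
)

```text
time_s: 14.15
tool_pos: [0.4535, -0.0532, 0.0621]
tool_rot: [-180.0, 0.0, -176.1]
force: [0.5, -0.4, -0.8]
grip_width: 0.0199
```

```bash
python3 - <<'E'
from h import *
goto(.4545,-.0528,.063,184)
# arc: current TCP, hinge in world
p=env.get_obs()["tool_pos"]; th=np.radians(3.9); X=np.array([np.cos(th),np.sin(th),0])
r=.152
prev=np.zeros(3)
for a in np.arange(0,61,5):
    A=np.radians(a); d=X*r*(1-np.cos(A))+np.array([0,0,r*np.sin(A)])
    Rm=T_tool()[:3,:3]; print(a,(p+d).round(4),"tool shift cm",(Rm.T@(d-prev)*100).round(2)); prev=d
E
```

```text
t 14.15 pos [ 0.4535 -0.0532  0.0621] rot [-1.7998e+02  2.0000e-02 -1.7609e+02] F [ 0.51 -0.41 -0.77] grip 0.0199
shift cm [-0.1   0.03 -0.09] rows 0.025759049249950563 turn [-0.     0.    -0.001] rows 0.013314154448328654
0 [ 0.4535 -0.0532  0.0621] tool shift cm [0. 0. 0.]
5 [ 0.4541 -0.0531  0.0753] tool shift cm [-0.06 -0.   -1.32]
10 [ 0.4558 -0.053   0.0885] tool shift cm [-0.17 -0.   -1.31]
15 [ 0.4587 -0.0528  0.1014] tool shift cm [-0.29 -0.   -1.29]
20 [ 0.4626 -0.0525  0.1141] tool shift cm [-0.4  -0.   -1.26]
25 [ 0.4677 -0.0522  0.1263] tool shift cm [-0.51 -0.   -1.22]
30 [ 0.4738 -0.0518  0.1381] tool shift cm [-0.61 -0.   -1.18]
35 [ 0.4809 -0.0513  0.1493] tool shift cm [-0.71 -0.   -1.12]
40 [ 0.489  -0.0507  0.1598] tool shift cm [-0.81 -0.   -1.05]
45 [ 0.4979 -0.0501  0.1696] tool shift cm [-0.9  -0.   -0.98]
50 [ 0.5077 -0.0495  0.1785] tool shift cm [-0.98 -0.   -0.9 ]
55 [ 0.5182 -0.0487  0.1866] tool shift cm [-1.05 -0.   -0.81]
60 [ 0.5293 -0.048   0.1937] tool shift cm [-1.12 -0.   -0.71]
```

move_arm(
  steps=[
    [1.0,-0.02,0,-0.5,0,0,0],
    [1.0,-0.04,0,-0.82,0,0,0],
    [1.0,-0.08,0,-0.66,0,0,0],
    [1.0,-0.09,0,-0.65,0,0,0],
    [1.0,0,0,0,0,0,0],
  ],
  force=30,
)

```text
time_s: 14.57
tool_pos: [0.4557, -0.0529, 0.0895]
tool_rot: [180.0, 0.0, -176.1]
force: [0.0, -2.6, -1.6]
grip_width: 0.0195
```

```bash
python3 - <<'E'
from h import *
goto(.4558,-.053,.0885,184)
s=cam("scene"); crop(s,270,150,400,280,5,"s2.png")
E
```

```text
t 14.57 pos [ 0.4557 -0.0529  0.0895] rot [ 1.8000e+02  1.0000e-02 -1.7609e+02] F [ 0.03 -2.57 -1.56] grip 0.0195
shift cm [-0.01 -0.01  0.1 ] rows 0.02513803093567471 turn [ 0.     0.    -0.002] rows 0.01365905183390973
```

View pics/s2.png

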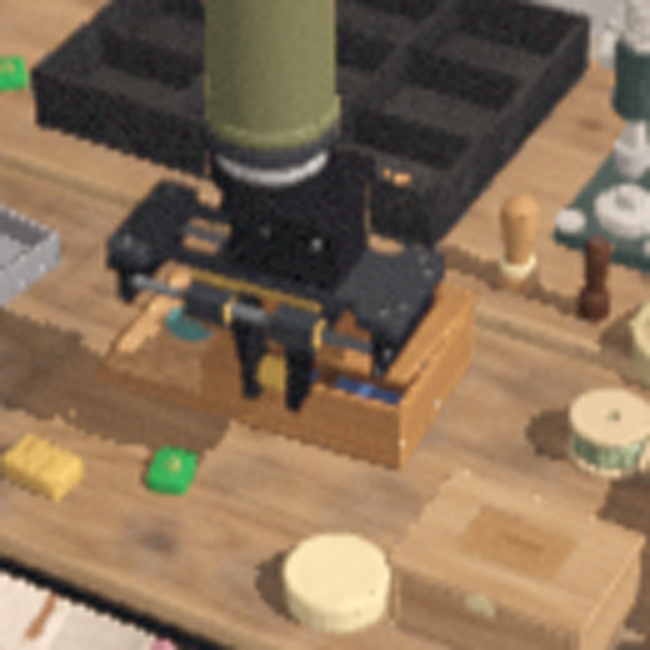

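move_arm(
  steps=[
    [1.0,-0.13,0,-0.62,0,0,0],
    [1.0,-0.16,0,-0.62,0,0,0],
    [1.0,-0.19,0,-0.63,0,0,0],
    [1.0,-0.21,0,-0.63,0,0,0],
    [1.0,-0.24,0,-0.62,0,0,0],
  ],
)

```text
time_s: 15.03
tool_pos: [0.4646, -0.0523, 0.12]
tool_rot: [-180.0, -0.1, -176.1]
force: [0.1, -2.4, -3.1]
grip_width: 0.0194
```

move_arm(
  steps=[
    [1.0,-0.27,0,-0.6,0,0,0],
    [1.0,-0.3,0,-0.59,0,0,0],
    [1.0,-0.31,0,-0.59,0,0,0],
    [1.0,-0.35,0,-0.56,0,0,0],
    [1.0,-0.36,0,-0.56,0,0,0],
  ],
)

```text
time_s: 15.45
tool_pos: [0.4806, -0.051, 0.1489]
tool_rot: [180.0, -0.1, -176.1]
force: [-2.3, -3.3, -1.7]
grip_width: 0.02
```

```bash
python3 -c "
from h import *
goto(.4809,-.0513,.1493,184)"
```

```text
t 15.45 pos [ 0.4806 -0.051   0.1489] rot [ 1.7999e+02 -7.0000e-02 -1.7610e+02] F [-2.35 -3.3  -1.67] grip 0.02
shift cm [-0.03 -0.03 -0.04] rows 0.010402783022273694 turn [ 0.    -0.001 -0.002] rows 0.017602939455916757
```

move_arm(
  steps=[
    [1.0,-0.4,0,-0.53,0,0,0],
    [1.0,-0.41,0,-0.52,0,0,0],
    [1.0,-0.44,0,-0.5,0,0,0],
    [1.0,-0.46,0,-0.48,0,0,0],
    [1.0,-0.48,0,-0.46,0,0,0],
  ],
)

```text
time_s: 15.87
tool_pos: [0.5028, -0.0494, 0.174]
tool_rot: [180.0, -0.0, -176.1]
force: [-3.5, -2.8, 0.1]
grip_width: 0.0196
```

move_arm(
  steps=[
    [1.0,-0.5,0,-0.44,0,0,0],
    [1.0,-0.52,0,-0.41,0,0,0],
    [1.0,-0.53,0,-0.4,0,0,0],
    [1.0,-0.55,0,-0.37,0,0,0],
    [1.0,-0.57,0,-0.34,0,0,0],
  ],
)

```text
time_s: 16.28
tool_pos: [0.5299, -0.0474, 0.1936]
tool_rot: [180.0, 0.0, -176.1]
force: [-4.4, -0.9, 2.3]
grip_width: 0.0197
```

move_arm(
  steps=[
    [1.0,0,0,0,0,0,0],
    [1.0,0,0,0,0,0,0],
    [1.0,0,0,0,0,0,0],
  ],
)

```text
time_s: 16.53
tool_pos: [0.5296, -0.0474, 0.1934]
tool_rot: [180.0, 0.1, -176.1]
force: [-4.9, -1.9, 5.7]
grip_width: 0.0196
```

```bash
python3 - <<'E'
from h import *
goto(.5293,-.048,.1937,184)
for n in("scene","top","wrist"):
    c=cam(n); save(c,n+"3")
    cv2.imwrite(f"pics/{n}3.png",c["img"][:,:,::-1])
crop(load("scene3"),250,130,410,280,4,"s3.png"); crop(load("top3"),260,150,390,260,6,"t3.png")
E
```

```text
t 16.53 pos [ 0.5296 -0.0474  0.1934] rot [ 1.7997e+02  6.0000e-02 -1.7609e+02] F [-4.89 -1.89  5.68] grip 0.0196
shift cm [ 0.04 -0.06 -0.03] rows 0.014175662225776752 turn [ 0.     0.001 -0.002] rows 0.016116748008415754
```

View pics/s3.png

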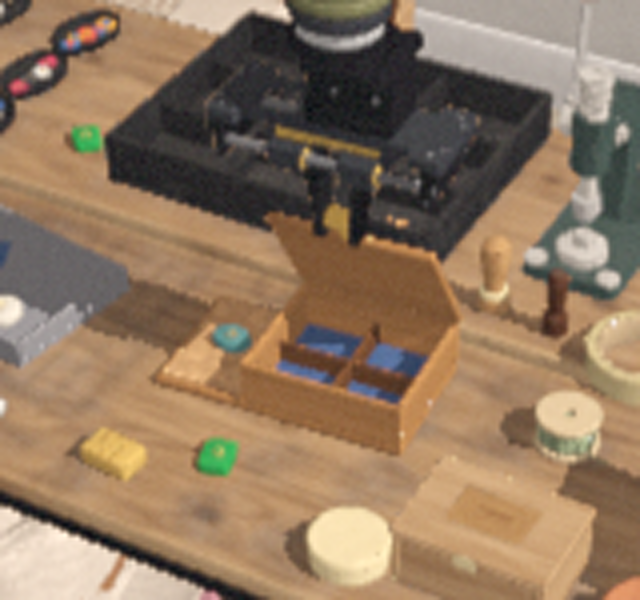

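View pics/t3.png

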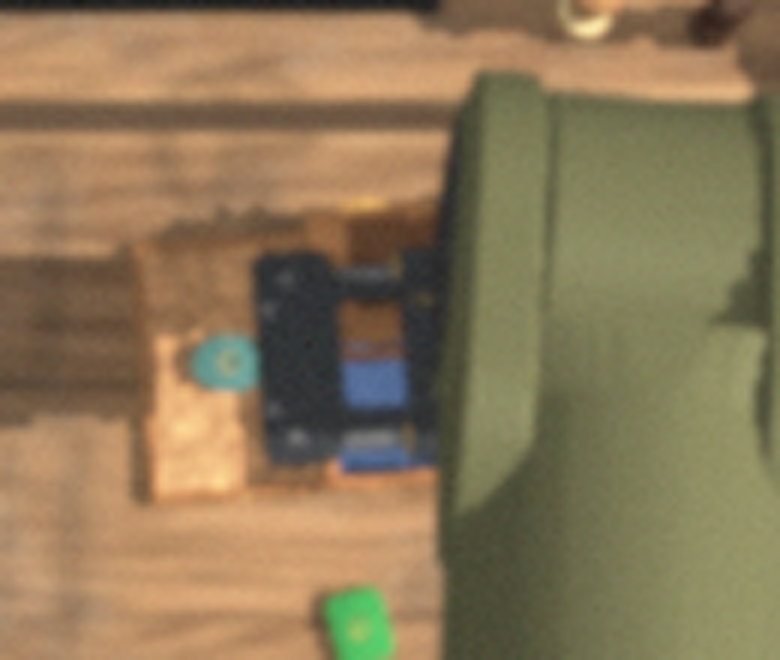

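View pics/wrist3.png

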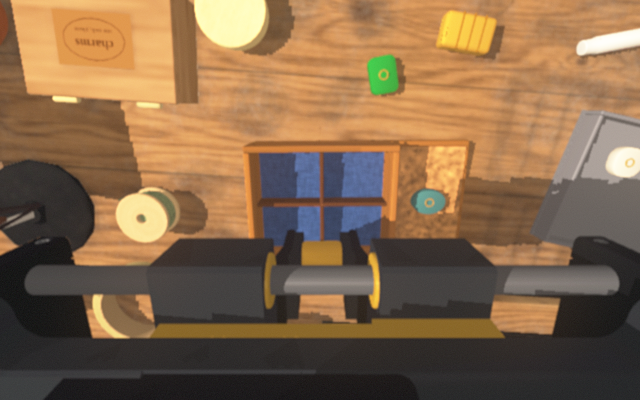

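```bash
python3 - <<'E'
from h import *
s=load("scene3"); th=np.radians(3.9); X=np.array([np.cos(th),np.sin(th),0]);Y=np.array([-np.sin(th),np.cos(th),0]);Z=np.array([0,0,1.])
# hinge from tab at shut
H=np.array([.4543,-.053,.054])+.152*X
for a in (0,55,60,65):
    A=np.radians(a); u=-np.cos(A)*X+np.sin(A)*Z; n=np.sin(A)*X+np.cos(A)*Z
    for nm,p in dict(FLtop=H+.122*u+.072*Y+.004*n,FLbot=H+.122*u+.072*Y-.004*n,FRtop=H+.122*u-.072*Y+.004*n,FRbot=H+.122*u-.072*Y-.004*n,HRbot=H-.072*Y-.004*n,tab=H+.152*u).items():
        q=np.array(proj(s,p)); print(a,nm,p.round(3),((q-[250,130]+.5)*4-.5).round(1))
crop(s,305,165,385,225,10,"s3b.png")
print(H)
p=env.get_obs()["tool_pos"]+[0,0,-.008]; d=p-H; print("geom angle by tcp",np.degrees(np.arctan2(d[2],-d@X)),np.hypot(d[2],d@X))
E
```

```text
0 FLtop [0.479 0.021 0.058] [236.5 355. ]
0 FLbot [0.479 0.021 0.05 ] [236.9 362.8]
0 FRtop [ 0.489 -0.123  0.058] [403.4 404.7]
0 FRbot [ 0.489 -0.123  0.05 ] [403.3 412.6]
0 HRbot [ 0.611 -0.114  0.05 ] [463.7 322.7]
0 tab [ 0.454 -0.053  0.054] [301.9 406.2]
55 FLtop [0.535 0.025 0.156] [264.2 217. ]
55 FLbot [0.528 0.024 0.152] [260.6 226.2]
55 FRtop [ 0.544 -0.119  0.156] [434.2 262.7]
55 FRbot [ 0.538 -0.119  0.152] [430.7 272.3]
55 HRbot [ 0.608 -0.115  0.052] [462.2 323.4]
55 tab [ 0.519 -0.049  0.179] [336.3 230.2]
60 FLtop [0.544 0.025 0.162] [269.3 205.1]
60 FLbot [0.537 0.025 0.158] [265.5 214. ]
60 FRtop [ 0.553 -0.118  0.162] [439.1 250.3]
60 FRbot [ 0.547 -0.119  0.158] [435.4 259.5]
60 HRbot [ 0.607 -0.115  0.052] [462.1 323.2]
60 tab [ 0.53  -0.048  0.186] [342.5 214.7]
65 FLtop [0.553 0.026 0.166] [274.6 193.9]
65 FLbot [0.546 0.025 0.163] [270.6 202.3]
65 FRtop [ 0.563 -0.118  0.166] [444.2 238.6]
65 FRbot [ 0.556 -0.118  0.163] [440.4 247.4]
65 HRbot [ 0.607 -0.115  0.052] [462. 323.]
65 tab [ 0.542 -0.047  0.192] [349.  199.9]
[ 0.60594801 -0.04266168  0.054     ]
geom angle by tcp 59.70556935122024 0.15201966054941482
```

View pics/s3b.png

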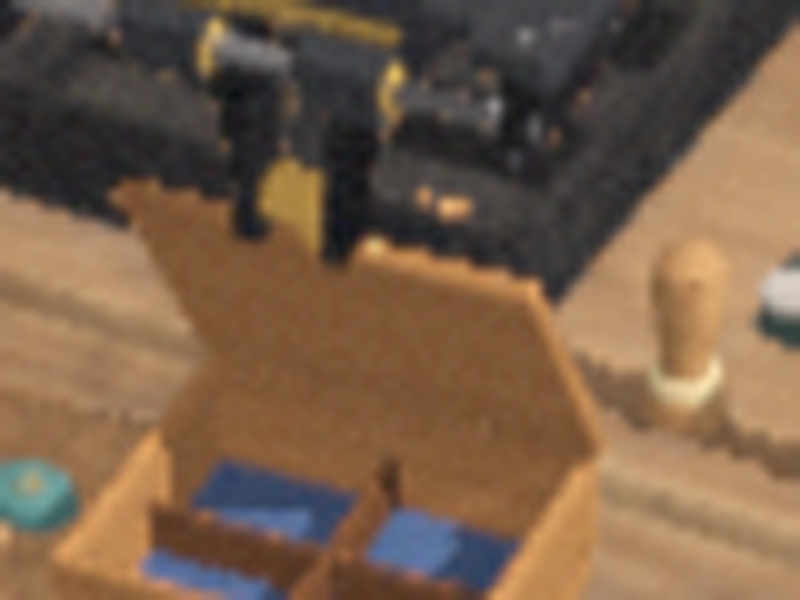

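move_arm(
  steps=[
    [1.0,0,0,-0.03,0,0,0],
    [1.0,0,0,0,0,0,0],
    [1.0,0,0,0,0,0,0],
    [1.0,0,0,0,0,0,0],
    [1.0,0,0,0,0,0,0],
  ],
)

```text
time_s: 17.1
tool_pos: [0.5293, -0.0474, 0.1932]
tool_rot: [180.0, 0.0, -176.1]
force: [-3.3, -0.0, 3.5]
grip_width: 0.0195
```

move_arm(
  steps=[
    [1.0,0,0,0,0,0,0],
    [1.0,0,0,0,0,0,0],
    [1.0,0,0,0,0,0,0],
    [1.0,0,0,0,0,0,0],
    [1.0,0,0,0,0,0,0],
  ],
)

```text
time_s: 17.52
tool_pos: [0.5293, -0.0474, 0.1932]
tool_rot: [180.0, 0.0, -176.1]
force: [-3.2, -0.1, 2.9]
grip_width: 0.0201
```

```bash
python3 - <<'E'
from h import *
goto(.5293,-.048,.1937,184)
c=cam("scene"); cv2.imwrite("pics/final.png",c["img"][:,:,::-1]); crop(c,305,165,385,225,10,"s4b.png")
w=cam("wrist"); teal(w,429,202,z=.02)
E
```

```text
t 17.52 pos [ 0.5293 -0.0474  0.1932] rot [ 1.7998e+02  1.0000e-02 -1.7608e+02] F [-3.19 -0.13  2.89] grip 0.0201
shift cm [ 0.01 -0.06 -0.05] rows 0.014077165370364325 turn [ 0.     0.    -0.001] rows 0.011915548001167833
area 549.0 ell ((5389.11328125, 635.3876953125), (240.88995361328125, 297.5583801269531), 175.6386260986328) uv 428.8087431693989 201.3169398907104 pt [0.5388 0.0636 0.02  ]
```

View pics/final.png

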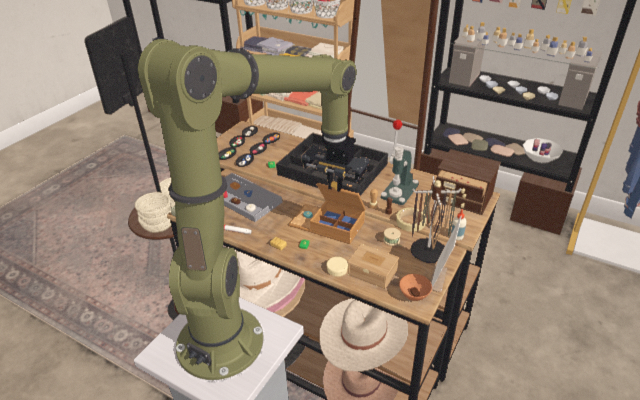

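The lid is held steady near 60°, the charm lies free on the ledge at (0.539, 0.064), and the elbow is clear of the spinner. I am handing in.

```bash
python3 -c "
from cell import job
print(job.sign_off())"
```

```text
the job is handed in; nothing more can be done
None
```

The teal charm is lying flat and free on the cork ledge, and the arm is holding the case's lid about 60° open by its tab. I handed the job in at about 17.6 s. `sign_off` gives no verdict, so this rests on my own checks.

- **Charm:** I took it across its short width and set it down on light contact of about 5 N. The wrist camera last saw it at (0.539, 0.064), within about 1 mm of the ledge centre I measured.
- **Lid angle:** The geometry of the hold gave about 59.7–60°. Lid corners read in the scene camera gave 57.6–59.7° uncorrected. Allowing for a small picture offset seen with the lid shut, they gave 59–61°. I then relieved the hold by a fraction of a millimetre and did not re-measure the angle from the pictures.
- **Hold:** The grip is 30 N on the tab, with an opening of 20 mm. The outside force was steady at about 4 N, and the tool did not move over the last 0.4 s of holding.
- **Other things:** The other five charms were still in the bin just after the pick. None of the bystanders looked moved in the last pictures, and the arm stayed clear of the spinner.
- **Disagreement:** Sizes measured in the pictures came out 3–10% smaller than the text gives for the charm, tab and lid. Positions from different views agreed to about 1 mm. The tab's height varied more, from 52 to 60 mm by pair of views, so I worked with the text's 54 mm.

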